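# Register a printing block in the corner and hold it there

### The job

A new run of prints begins: turn the reset knob of the print counter anticlockwise, seen from above, all the way back to its zero stop. Then set the rectangular printing block, handle up, flat on the registration board and press it into the corner, its long side flush along the long fence and its short side flush on the short fence, touching both at once. Finish while the gripper is still pressing it firmly against both fences; do not let go, and leave the ink jar, the round stamp and the tool rest where they stand.

Things in the scene. Friction and masses are not known exactly. Their poses are not given: they have to be found in the camera images.
- knob (a joint): turn of the counter's reset knob in rad: 0 at the hard zero stop, growing clockwise seen from above, up to 4.3; it starts between 0.5 and 1.4. It stays where it is left (friction about 0.05 N m, no spring).
- knob_grip (a point): point on the knob's vertical axis at gripping height, 70 mm above the table. Knob: grey disc 48 mm across, its top 44 mm above the table, with an upright bar grip across it, 44 mm long, 16 mm thick, top 82 mm above the table. The point turns with the knob: x along the bar, z up. A white line on the bar's top and a small white pointer mark the -x end, which meets the counter's longest tick at zero.
- counter: print counter fixed to the table, left or right of the board: grey housing 110 x 100 x 30 mm (x, y, z), black round dial on top, knob at its middle. Origin at the centre of its underside, on the table; z up. The zero tick (longest, widest) is on its -x side; at zero the knob's bar lies along its x axis.
- block_center (a point): centre of the loose printing block (0.25 to 0.47 kg), 36 mm above its underside. Wooden base 100 x 80 x 28 mm (x, y, z; the lowest 6 mm dark wood) with a bar handle along x in the middle of its top, 80 mm long, 26 mm thick, 44 mm tall; 72 mm tall in all. x along the long side and handle, z up. Starts flat on the table, left or right of the board.
- board: registration board fixed to the table: smooth dark wooden slab 220 x 200 x 12 mm (x, y, z), a pale sheet on it. Origin at the centre of its underside, on the table; z up. Inner faces of the fences at board x = +85 mm (short fence) and y = +75 mm (long fence): a seated block has its centre at board (35, 35, 48) mm, its x axis along the board's.
- long_fence: smooth aluminium bar, 160 mm long along the board's x, 14 mm thick, 20 mm tall (top 32 mm above the table), on the board's +y side; fixed; friction about 0.25, as on the board. Origin at the centre of its underside, 12 mm above the table.
- short_fence: smooth aluminium bar, 100 mm long along the board's y, 14 mm thick, 20 mm tall (top 32 mm above the table), on the board's +x side; fixed; friction about 0.25, as on the board. A 10 mm gap separates the fences at the corner. Origin at the centre of its underside, 12 mm above the table.
- ink_jar: bystander: loose ink jar, 64 mm across, 75 mm tall. Origin at the centre of its underside.
- round_stamp: bystander: loose round wooden stamp, 68 mm across, 66 mm tall with a knob grip. Origin at the centre of its underside.
- tool_rest: bystander: loose wooden tool rest 70 x 70 x 45 mm with four holes in its top. Origin at the centre of its underside.
Mind the look-alikes: they are no part of the job. What is shaped like the part that bears block_center but blue is not meant.

How it is judged:
By the outcome, as a careful person would: the job done as asked, in the order asked, and still so for the second after the job is handed in, while the arm keeps its last pose, push and grip.
It also fails if it takes over 64 s, if anything falls off the work surface, if the arm or the gripper's body presses on something with over 40 N, if the wrist force passes 120 N, or if a joint passes its speed limit or range.

### The arm

A 7-joint arm with a two-finger parallel gripper is mounted at the origin on the work surface. World frame = base frame: x ahead of the robot, y to its left, z up, the work surface at z = 0. Lengths are in m, angles in rad, forces in N, time in s.
With the tool pointing down it reaches from about 0.425 to 1.025 m from the base axis. Payload 3.6 kg.
Tool frame: the origin (TCP) lies at the very end of the fingers, on their centre line; the grasp point (between the pads) lies 19 mm behind it; z points along the fingers, y is the direction in which the jaws open and shut (so a half turn about z gives the same grasp; the last joint's range is limited). The gripper opens to 85 mm and grips with 20 to 120 N. Pads are 22 mm wide; open, the fingers measure 114 mm over their backs; the gripper's body (76 mm by 85 mm) begins 54 mm behind the grasp point. The pads swing forward as they close: fully open they stand 13 mm farther back than shut.
Start: joints at [1.252, 0.591, 0.048, 1.609, -0.033, 0.943, -0.034], TCP at [0.162, -0.707, 0.231] pointing down, gripper open.
Joint ranges: [-2.69, 2.69], [-0.47, 2.24], [-1.27, 1.36], [0.19, 2.51], [-1.53, 4.68], [0.08, 2.07], [-3.09, 3.09]. Speed limits (rad/s): [2.57, 2.57, 3.14, 3.14, 3.14, 3.14, 3.14].

### API

Orientations are given as a unit quaternion [w, x, y, z].
In Python, from plant import sensors, grab_frame, get_calibration, bot, models gives the robot as it stands.
- The arm moves only by the tool play_rows, never from a script. Its argument "series" is a list of rows, each a list of 3 entries, a list of its own where there are three numbers: the shift along the tool's x, y, z in mm, then the turn about the tool's z in degrees, then the finger opening in mm, from 0 to 85.4. A call has 1 to 12 rows; each row shifts and turns the commanded pose from where the row before left it, along the tool's axes as they then stand; what a row does not reach is not made up. A row lasts 1/8 s, in which the tool goes at most 62.5 mm and 10.7 degrees, less where a joint would pass 70% of its speed; a pose out of reach is approached as far as the arm can. A call is refused whole if a number of a shift passes 62.5 or a number of a turn 10.7, either way. A call with a gripper value outside its range is refused whole. The fingers move at their own pace and stop on an object; "squeeze" is the grip in N (left out, the last holds). Time passes only in rows, so rows that do not move let the fingers close. It gives the time, the measured TCP pose, the force and the opening at its end, in the units of the state.
- sensors.sense(): the state, without advancing time (a new reading comes with each control period).
- grab_frame(name): name is "side" or "top"; returns the picture (400x640x3 uint8, red, green, blue); there is no depth.
- get_calibration(name): a dict with "fx", "fy", "cx", "cy" (pixels), "world_from_camera" (4x4, takes a point from camera to world coordinates). Camera axes: x right, y up, looking along -z (the intrinsics and any distortion apply to the point x, -y, -z); pixel columns grow to the right and rows downward; lengths in m; the calibration is good to about 2 mm. A picture is of the moment at which its call begins. get_calibration takes no time and is no camera call.
- bot.close_job(): hands the job in, once; it reports no verdict.
Trained networks look in the newest picture that a camera, given by its name, has taken for a name from the list of things; names that differ only in an ending like _2 or _b are one class to them, and where a whole thing is asked for, a point or a joint stands for the part that bears it (a point fixed in the world has none). Each returns a list of dicts, best first, with "p" (0 to 1); they miss things now and then, are a little off and sometimes report something else, mostly with a low value. They report only what shows in the picture. A call takes as long as a camera call. They do not tell look-alikes from the thing itself.
- models.look_for(target, camera): "at" ([x, y, z] in m, in world coordinates, good to about 4 mm: the middle of the surface that is visible of it).
- models.masks_of(target, camera): "region" (400x640 bool, what is visible of it).
The state is a dict: "time_s": time; "joints": joint angles; "dq": joint speeds; "tau": joint torques, N m; "position": TCP position; "orientation": TCP orientation; "wrist_force": force on the tool from outside, world axes, zero at the start; "ft_torque": the same for the moment, N m; "opening": opening from 0.0 (shut) to 1.0 (fully open).
Only numpy, scipy, OpenCV 4.12 (cv2) and the standard library are available. Lean on these libraries where they do the work, as an engineer would, in place of code of your own. Each camera call takes 0.05 s, during which the arm holds its last target.

## Working session

There is one attempt and no reset: what is moved stays moved. The work goes in short steps, Python scripts to look and compute and a tool call to move; the robot and the scene stay as the last step left them, time stands still between calls to the robot, and variables do not carry over. Pictures are saved under pics/ and viewed, and the job is handed in when it is done.

Besides the shell and the picture viewer there is one more tool, called after "Request:" in YAML: its name, and indented under it one key for each argument. play_rows: Moves the arm, as the interface text tells. Its arguments: {"type":"object","properties":{"series":{"type":"array","items":{"type":"array"}},"squeeze":{"type":"number"}},"required":["series"]}

```bash
mkdir -p pics; ls; python3 - <<'E'
from plant import sensors, grab_frame, get_calibration, bot, models
import cv2,numpy as np
for c in("top","side"):
    im=grab_frame(c); cv2.imwrite(f"pics/{c}0.png",im[:,:,::-1])
    k=get_calibration(c); print(c,{a:np.round(b,4).tolist() for a,b in k.items()})
    for t in("knob","counter","block_center","board","long_fence","short_fence","ink_jar","round_stamp","tool_rest","knob_grip"):
        print(t,[(np.round(d["at"],3).tolist(),round(d["p"],2)) for d in models.look_for(t,c)])
s=sensors.sense();print(s)
E
```

```text
pics
top {'fx': 444.383, 'fy': 444.383, 'cx': 316.4907, 'cy': 198.5068, 'world_from_camera': [[0.0031, 0.9814, -0.1922, 0.4331], [-0.9998, 0.0063, 0.0163, 0.0029], [0.0172, 0.1921, 0.9812, 1.0357], [0.0, 0.0, 0.0, 1.0]]}
knob [([0.477, -0.334, 0.046], 0.96)]
counter [([0.478, -0.335, 0.032], 0.67)]
block_center [([0.594, 0.183, 0.027], 0.85), ([0.444, 0.28, 0.028], 0.64)]
board [([0.545, -0.034, 0.01], 0.55)]
long_fence [([0.562, 0.046, 0.032], 0.97)]
short_fence [([0.642, -0.032, 0.03], 0.9)]
ink_jar [([0.731, 0.252, 0.076], 0.87)]
round_stamp [([0.727, -0.248, 0.022], 0.9)]
tool_rest [([0.787, 0.024, 0.042], 0.71)]
knob_grip [([0.478, -0.334, 0.047], 0.72), ([0.725, -0.246, 0.024], 0.63)]
side {'fx': 409.092, 'fy': 409.092, 'cx': 318.8799, 'cy': 199.2547, 'world_from_camera': [[-0.9162, 0.1912, -0.3523, 0.3146], [-0.4008, -0.4435, 0.8017, 0.7193], [-0.003, 0.8756, 0.483, 0.5268], [0.0, 0.0, 0.0, 1.0]]}
knob [([0.476, -0.317, 0.047], 0.61)]
counter [([0.476, -0.311, 0.027], 0.85)]
block_center [([0.446, 0.313, 0.029], 0.85), ([0.585, 0.204, 0.031], 0.75)]
board [([0.546, -0.011, 0.0
[... 291 characters left out ...]
0.4)]
{'time_s': 1.1, 'joints': array([ 1.25249324,  0.59117946,  0.0483935 ,  1.60847993, -0.03330379,
        0.94270881, -0.03367382]), 'dq': array([-0.00014263, -0.00043803,  0.00038899, -0.00105812,  0.00146822,
       -0.00182911,  0.0001915 ]), 'tau': array([ 5.39839257e-04, -5.48656082e+01,  1.54632289e+00, -1.98537165e+01,
        9.27392452e-03,  1.59934309e-03, -5.47942022e-06]), 'position': array([ 0.16162483, -0.70676844,  0.23132465]), 'orientation': array([ 1.63736745e-05,  9.93686065e-01,  1.12196272e-01, -6.52341011e-06]), 'wrist_force': array([-0.06462855, -0.1411675 , -0.06655722]), 'ft_torque': array([ 0.00648303, -0.01106436,  0.01057511]), 'opening': 0.9999127244199845}
```

View pics/top0.png

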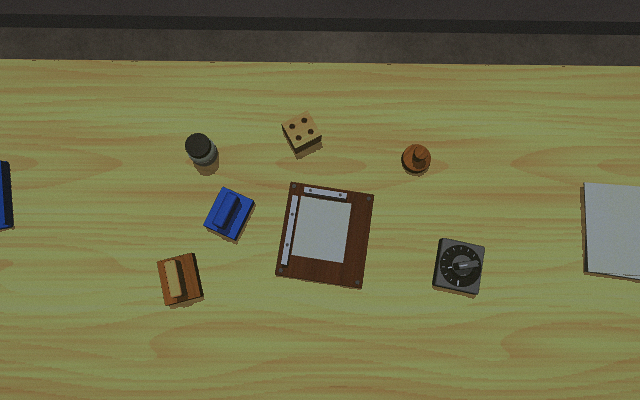

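View pics/side0.png

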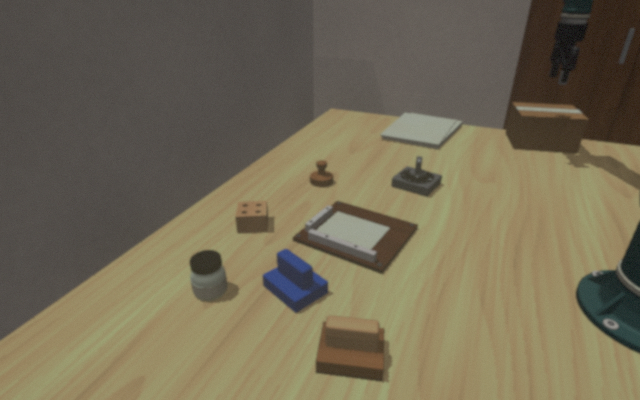

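```bash
python3 - <<'E'
import cv2
a=cv2.imread("pics/top0.png")
c=lambda r0,r1,c0,c1:cv2.resize(a[r0:r1,c0:c1],(400,400),interpolation=cv2.INTER_CUBIC)
cv2.imwrite("pics/crops.png",cv2.hconcat([c(130,230,425,525),c(75,195,175,295)]))
E
```

```text
(no output)
```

View pics/crops.png

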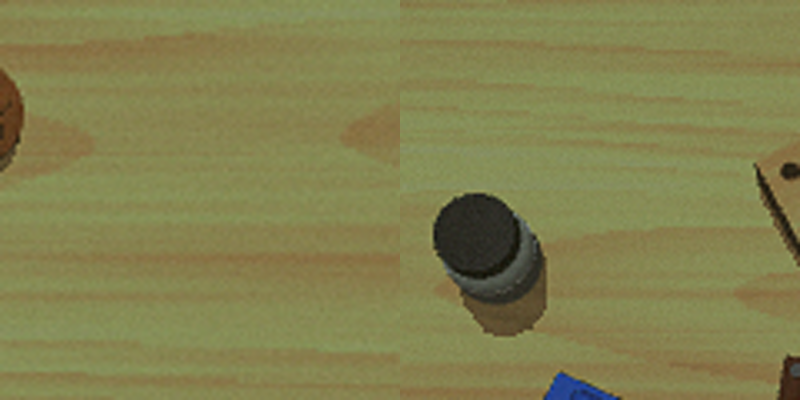

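Top view: the wooden block is at px (180,280) and the blue look-alike at (229,214). The counter with its knob is at (461,265), and the board is at (325,235) with the long fence on its left and the short fence on top. In the side view the wooden block is at (351,346) and the blue one at (295,280). My crops missed both parts, so I'll redo them.

```bash
python3 - <<'E'
import cv2
a=cv2.imread("pics/top0.png")
c=lambda r0,r1,c0,c1:cv2.resize(a[r0:r1,c0:c1],(400,400),interpolation=cv2.INTER_CUBIC)
cv2.imwrite("pics/crops1.png",cv2.hconcat([c(230,300,425,495),c(240,320,140,220)]))
E
```

```text
(no output)
```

View pics/crops1.png

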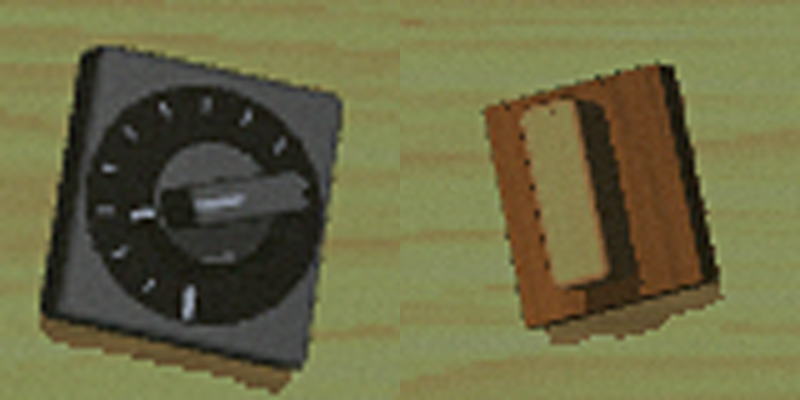

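Choice: the natural-wood block at top px (180,280), not the blue one at (229,214). The close crop confirms it. The knob pointer sits about 75° clockwise of the longest tick. Next I'll fit the poses with silhouettes.

```bash
cat > h.py <<'E'
from plant import sensors, grab_frame, get_calibration, bot, models
import cv2,numpy as np
from scipy.optimize import minimize
def proj(c,P):
    k=get_calibration(c);T=np.linalg.inv(k["world_from_camera"])
    p=np.asarray(P)@T[:3,:3].T+T[:3,3]
    return np.c_[k["fx"]*p[:,0]/-p[:,2]+k["cx"],k["fy"]*-p[:,1]/-p[:,2]+k["cy"]]
def box(lx,ly,z0,z1,ox=0,oy=0):
    return np.array([[ox+sx*lx/2,oy+sy*ly/2,z] for sx in(-1,1) for sy in(-1,1) for z in(z0,z1)])
def place(P,x,y,a):
    R=np.array([[np.cos(a),-np.sin(a)],[np.sin(a),np.cos(a)]]);return np.c_[P[:,:2]@R.T+[x,y],P[:,2]]
def back(c,u,v,z):
    k=get_calibration(c);T=np.array(k["world_from_camera"])
    d=T[:3,:3]@np.array([(u-k["cx"])/k["fx"],-(v-k["cy"])/k["fy"],-1]);o=T[:3,3]
    return o+d*(z-o[2])/d[2]
S=4
def render(c,boxes,x,y,a):
    m=np.zeros((400*S,640*S),np.uint8)
    for b in boxes:
        q=cv2.convexHull(proj(c,place(b,x,y,a)).astype(np.float32))
        cv2.fillConvexPoly(m,np.round((q+.5)*S*16-8).astype(np.int32),255,shift=4)
    return cv2.resize(m,(640,400),interpolation=cv2.INTER_AREA)/255.
def fit(masks,boxes,x0):
    def f(p):
        e=0
        for c,m in masks.items():
            r=render(c,boxes,*p);e+=1-np.minimum(r,m).sum()/np.maximum(r,m).sum()
        return e
    best=None
    for da in(-.15,0,.15):
        s=np.array([[0,0,0],[.012,0,0],[0,.012,0],[0,0,.15]])+np.array(x0)+[0,0,da]
        r=minimize(f,s[0],method="Nelder-Mead",options=dict(initial_simplex=s,xatol=1e-4,fatol=1e-4))
        if best is None or r.fun<best.fun:best=r
    return best.x,best.fun
def mask(t,c,near):
    uv=proj(c,[near])[0];L=models.masks_of(t,c);o=[]
    for d in L:
        m=np.asarray(d["region"]);ys,xs=np.nonzero(m)
        if len(xs): o.append((np.hypot(xs.mean()-uv[0],ys.mean()-uv[1]),m,d["p"]))
    o.sort(key=lambda t:t[0])
    return o[0] if o else None
blk=[box(.1,.08,0,.028),box(.08,.026,.028,.072)]
E
cat > f.py <<'E'
from h import *
grab_frame("top");grab_frame("side")
J={"block_center":(blk,(.444,.29,.15),.03),"counter":([box(.11,.1,0,.03)],(.477,-.328,-.15),.03),
"board":([box(.22,.2,0,.012)],(.545,-.02,-.15),.01),"long_fence":([box(.16,.014,.012,.032)],(.558,.05,-.15),.03),"short_fence":([box(.014,.1,.012,.032)],(.64,-.03,-.15),.03)}
for t,(b,x0,z) in J.items():
    M={}
    for c in("top","side"):
        r=mask(t,c,(x0[0],x0[1],z))
        if r:
            M[c]=r[1].astype(float);print(t,c,"d%.1f p%.2f n%d"%(r[0],r[2],r[1].sum()))
            x,e=fit({c:M[c]},b,x0);print("   ",c,np.round(x,4),round(e,3))
    if len(M)==2:
        x,e=fit(M,b,x0);print("   both",np.round(x,4),round(e,3))
E
python3 f.py
```

```text
block_center top d1.5 p0.76 n1845
    top [0.4476 0.2932 0.2452] 0.032
block_center side d7.3 p0.84 n3829
    side [0.4495 0.2924 0.2662] 0.044
   both [0.4484 0.2932 0.2431] 0.085
counter top d2.7 p0.58 n2264
    top [ 0.4783 -0.3375 -0.2013] 0.059
counter side d2.2 p0.57 n1110
    side [ 0.4812 -0.3415 -0.1912] 0.131
   both [ 0.4791 -0.3389 -0.2255] 0.204
board top d6.0 p0.97 n8080
    top [ 0.5515 -0.0336 -0.1514] 0.022
board side d1.2 p0.74 n5301
    side [ 0.5534 -0.035  -0.1564] 0.028
   both [ 0.5527 -0.0343 -0.154 ] 0.056
long_fence top d1.0 p0.98 n454
    top [ 0.559   0.0479 -0.1506] 0.1
long_fence side d2.9 p0.93 n766
    side [ 0.5613  0.0468 -0.156 ] 0.099
   both [ 0.5596  0.0477 -0.1515] 0.207
short_fence top d2.4 p0.84 n301
    top [ 0.6443 -0.0354 -0.1466] 0.137
short_fence side d1.9 p0.58 n312
    side [ 0.6468 -0.0371 -0.1564] 0.137
   both [ 0.6452 -0.0337 -0.1485] 0.314
```

```bash
python3 - <<'E'
from h import *
cc=lambda u,v:(424.5+(u+.5)*.175,229.5+(v+.5)*.175)
for n,(u,v,z) in dict(dial=(206,205,.031),zero_in=(189,290,.031),zero_out=(189,320,.031),ptr_in=(158,213,.044),ptr=(133,216,.044),line0=(195,206,.082),line1=(243,198,.082),bar_a=(193,212,.082),barend=(308,191,.082)).items():
    print(n,np.round(back("top",*cc(u,v),z),4))
# fit counter+knob silhouettes
a=cv2.imread("pics/top0.png")
for c in("top","side"):
    r=mask("knob",c,(.478,-.336,.06))
    if r is None: print(c,"none");continue
    m=r[1].astype(float);print(c,r[0],r[2],m.sum())
    t=np.linspace(0,2*np.pi,40);disc=np.vstack([np.c_[.024*np.cos(t),.024*np.sin(t),0*t+z] for z in(.03,.044)])
    x,e=fit({c:m},[disc,box(.044,.016,.044,.082)],(.478,-.336,-1.5));print(np.round(x,4),round(e,3),np.degrees(x[2]))
E
```

```text
dial [ 0.4784 -0.3387  0.031 ]
zero_in [ 0.4455 -0.3301  0.031 ]
zero_out [ 0.434  -0.3294  0.031 ]
ptr_in [ 0.4747 -0.3154  0.044 ]
ptr [ 0.4735 -0.3056  0.044 ]
line0 [ 0.4758 -0.3172  0.082 ]
line1 [ 0.4788 -0.3355  0.082 ]
bar_a [ 0.4735 -0.3164  0.082 ]
barend [ 0.4815 -0.3601  0.082 ]
top 1.6553832952418976 0.75 414.0
[ 0.4792 -0.3362 -1.4912] 0.129 -85.44100282207049
side 2.8472626371313465 0.6 211.0
[ 0.4826 -0.3498 -1.4067] 0.194 -80.59710880963917
```

Request:
play_rows:
  series:
    - [[39,-29,0],0,60]
    - [[39,-29,0],0,60]
    - [[39,-29,0],0,60]
    - [[39,-29,0],0,60]
    - [[39,-29,0],0,60]
    - [[39,-29,0],0,60]
    - [[39,-29,0],0,60]
    - [[39,-29,0],0,60]
    - [[39,-29,0],0,60]
    - [[39,-29,0],0,60]
    - [[0,0,0],0,60]
  squeeze: 60

```text
time_s: 3.18
position: [0.4812, -0.3323, 0.2315]
orientation: [-0.001, 0.993, 0.117, 0.001]
wrist_force: [-0.2, 0.1, -0.1]
opening: 0.703
```

Request:
play_rows:
  series:
    - [[0,0,0],-9.6,60]
    - [[0,0,0],-9.6,60]
    - [[0,0,0],-9.6,60]
    - [[0,0,0],-9.6,60]
    - [[0,0,0],-9.6,60]
    - [[0,0,0],-9.6,60]
    - [[0,0,0],-9.6,60]
    - [[0,0,0],-9.6,60]
    - [[0,0,0],-9.6,60]
    - [[0,0,0],0,60]
    - [[0,0,0],0,60]

```text
time_s: 4.55
position: [0.4766, -0.3379, 0.2313]
orientation: [-0.0, 0.649, 0.761, -0.0]
wrist_force: [-0.5, 0.1, -0.2]
opening: 0.705
```

```bash
cat >> h.py <<'E'
def psi():
    w,x,y,z=sensors.sense()["orientation"];return np.arctan2(2*(x*y+w*z),1-2*(y*y+z*z))
def st():
    s=sensors.sense();print("t%.2f"%s["time_s"],np.round(s["position"],4),"psi %.2f"%np.degrees(psi()),"F",np.round(s["wrist_force"],1),"M",np.round(s["ft_torque"],2),"open %.1f"%(s["opening"]*85.4),"q",np.round(s["joints"],2))
def need(x,y,z=None,yaw=None):
    s=sensors.sense();a=psi();p=s["position"];d=np.array([x-p[0],y-p[1]])*1e3
    print("shift",np.round([d@[np.cos(a),np.sin(a)],d@[np.sin(a),-np.cos(a)],0 if z is None else (p[2]-z)*1e3],1),"turn",None if yaw is None else round(-np.degrees((yaw-a+np.pi)%(2*np.pi)-np.pi),2))
E
python3 -c "
from h import *
st();need(.4787,-.338,.053,np.radians(99))"
```

```text
t4.55 [ 0.4766 -0.3379  0.2313] psi 99.08 F [-0.5  0.1 -0.2] M [ 0.05 -0.03 -0.02] open 60.2 q [ 0.82  0.44 -0.39  1.92  0.22  0.82  0.48]
shift [ -0.5   2.  178.3] turn 0.08
```

Request:
play_rows:
  series:
    - [[0,2,30],0,60]
    - [[0,0,35],0,60]
    - [[0,0,35],0,60]
    - [[0,0,35],0,60]
    - [[0,0,25],0,60]
    - [[0,0,18],0,60]
    - [[0,0,0],0,60]
    - [[0,0,0],0,60]

```text
time_s: 5.55
position: [0.4798, -0.3372, 0.0541]
orientation: [0.001, 0.648, 0.762, 0.0]
wrist_force: [0.2, -0.1, 0.7]
opening: 0.707
```

```bash
python3 -c "
from h import *
st()
for c in('top','side'):cv2.imwrite('pics/%s1.png'%c,grab_frame(c)[:,:,::-1])
a=cv2.imread('pics/top1.png')[210:310,400:520];b=cv2.imread('pics/side1.png')[110:230,350:494]
cv2.imwrite('pics/c2.png',cv2.hconcat([cv2.resize(a,(400,333)),cv2.resize(b,(400,333))]))"
```

```text
t5.55 [ 0.4798 -0.3372  0.0541] psi 99.26 F [ 0.2 -0.1  0.7] M [-0.06  0.06 -0.02] open 60.4 q [ 0.72  0.68 -0.27  2.03  0.37  0.48  0.35]
```

View pics/c2.png

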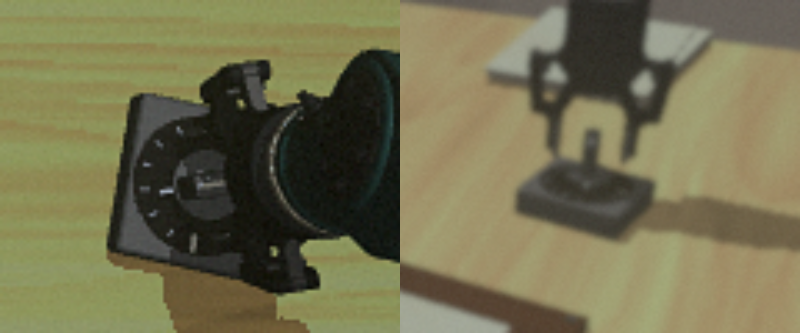

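The fingers straddle the bar, at crop px (590,145) in the side view. I'll close the gripper on it.

Request:
play_rows:
  series:
    - [[0,0,0],0,5]
    - [[0,0,0],0,5]
    - [[0,0,0],0,5]
    - [[0,0,0],0,5]
    - [[0,0,0],0,5]
    - [[0,0,0],0,5]
    - [[0,0,0],0,5]
    - [[0,0,0],0,5]
  squeeze: 60

```text
time_s: 6.65
position: [0.4792, -0.337, 0.0538]
orientation: [0.0, 0.648, 0.762, -0.0]
wrist_force: [-0.9, 0.4, 5.2]
opening: 0.175
```

```bash
python3 -c "
from h import *
st()"
```

```text
t6.65 [ 0.4792 -0.337   0.0538] psi 99.28 F [-0.9  0.4  5.2] M [ 0.07  0.2  -0.02] open 15.0 q [ 0.72  0.68 -0.27  2.03  0.37  0.48  0.35]
```

Gripped at 15 mm. Now I'll turn it anticlockwise (negative about tool z).

Request:
play_rows:
  series:
    - [[0,0,0],-7,5]
    - [[0,0,0],-7,5]
    - [[0,0,0],-7,5]
    - [[0,0,0],-7,5]
    - [[0,0,0],-7,5]
    - [[0,0,0],-7,5]
    - [[0,0,0],-7,5]
    - [[0,0,0],-4,5]
    - [[0,0,0],0,5]
    - [[0,0,0],0,5]

```text
time_s: 7.9
position: [0.4775, -0.3381, 0.0538]
orientation: [-0.001, 0.24, 0.971, -0.001]
wrist_force: [-3.3, -2.2, 8.2]
opening: 0.181
```

```bash
python3 -c "
from h import *
st()"
```

```text
t7.90 [ 0.4775 -0.3381  0.0538] psi 152.21 F [-3.3 -2.2  8.2] M [-0.23  0.75  0.07] open 15.4 q [ 0.89  0.72 -0.51  2.02  0.65  0.57  1.02]
```

Request:
play_rows:
  series:
    - [[0,0,0],-3,5]
    - [[0,0,0],-3,5]
    - [[0,0,0],-3,5]
    - [[0,0,0],-2,5]
    - [[0,0,0],-2,5]
    - [[0,0,0],0,5]
    - [[0,0,0],0,5]

```text
time_s: 8.78
position: [0.4773, -0.3385, 0.0538]
orientation: [-0.002, 0.129, 0.992, -0.002]
wrist_force: [-4.4, -1.8, 9.3]
opening: 0.18
```

```bash
python3 -c "
from h import *
st()"
```

```text
t8.78 [ 0.4773 -0.3385  0.0538] psi 165.20 F [-4.4 -1.8  9.3] M [-0.33  0.74  0.06] open 15.4 q [ 0.93  0.74 -0.56  2.02  0.71  0.59  1.19]
```

Request:
play_rows:
  series:
    - [[0,0,0],-2,5]
    - [[0,0,0],-2,5]
    - [[0,0,0],0,5]
    - [[0,0,0],0,5]

```text
time_s: 9.28
position: [0.4773, -0.3387, 0.0538]
orientation: [-0.002, 0.097, 0.995, -0.001]
wrist_force: [-3.2, -1.7, 8.3]
opening: 0.176
```

```bash
python3 -c "
from h import *
st()"
```

```text
t9.28 [ 0.4773 -0.3387  0.0538] psi 168.92 F [-3.2 -1.7  8.3] M [-0.28  0.74 -0.7 ] open 15.0 q [ 0.94  0.74 -0.58  2.02  0.72  0.6   1.24]
```

Request:
play_rows:
  series:
    - [[0,0,0],-1.5,5]
    - [[0,0,0],-1.5,5]
    - [[0,0,0],0,5]
    - [[0,0,0],0,5]

```text
time_s: 9.78
position: [0.4773, -0.3387, 0.0538]
orientation: [-0.002, 0.075, 0.997, -0.0]
wrist_force: [-3.4, -1.0, 8.7]
opening: 0.181
```

```bash
python3 -c "
from h import *
st()"
```

```text
t9.78 [ 0.4773 -0.3387  0.0538] psi 171.42 F [-3.4 -1.   8.7] M [-0.24  0.69 -2.03] open 15.5 q [ 0.95  0.74 -0.59  2.01  0.73  0.61  1.28]
```

Hard stop: the moment rose to −2 N·m. I'll release while still loaded, lift and look.

Request:
play_rows:
  series:
    - [[0,0,0],0,60]
    - [[0,0,0],0,60]
    - [[0,0,0],0,60]
    - [[0,0,0],0,60]
    - [[0,0,0],0,60]
    - [[0,0,-30],0,60]
    - [[0,0,-40],0,60]
    - [[0,0,-40],0,60]
    - [[0,0,-40],0,60]
    - [[0,0,0],0,60]

```text
time_s: 11.02
position: [0.4814, -0.3374, 0.2066]
orientation: [0.003, 0.067, 0.998, -0.002]
wrist_force: [-0.2, -0.1, 0.3]
opening: 0.699
```

```bash
python3 -c "
from h import *
st();need(.4484,.2930,.2,.25)"
```

```text
t11.03 [ 0.4814 -0.3374  0.2066] psi 172.29 F [-0.2 -0.1  0.3] M [ 0.03 -0.03 -0.05] open 59.7 q [ 1.09  0.56 -0.78  1.93  0.51  0.86  1.47]
shift [117.3 620.3   6.6] turn 157.96
```

Request:
play_rows:
  series:
    - [[8,44,0],0,60]
    - [[8,44,0],0,60]
    - [[8,44,0],0,60]
    - [[8,44,0],0,60]
    - [[8,44,0],0,60]
    - [[8,44,0],0,60]
    - [[8,44,0],0,60]
    - [[8,44,0],0,60]
    - [[8,44,0],0,60]
    - [[8,44,0],0,60]
    - [[8,44,0],0,60]
    - [[8,44,0],0,60]

```text
time_s: 12.52
position: [0.4541, 0.2001, 0.2023]
orientation: [-0.001, 0.067, 0.998, -0.001]
wrist_force: [0.0, -0.0, -0.3]
opening: 0.701
```

Request:
play_rows:
  series:
    - [[10,45,0],0,60]
    - [[10,46,0],0,60]
    - [[0,0,0],-7.3,60]
    - [[0,0,0],-7.3,60]
    - [[0,0,0],-7.3,60]
    - [[0,0,0],0,60]
    - [[0,0,0],0,60]

```text
time_s: 13.4
position: [0.447, 0.2918, 0.2027]
orientation: [-0.0, -0.123, 0.992, -0.0]
wrist_force: [-0.5, -0.2, 0.5]
opening: 0.705
```

```bash
python3 -c "
from h import *
st();need(.4484,.2930,.034,.25+np.pi)
for c in('top','side'):cv2.imwrite('pics/%s2.png'%c,grab_frame(c)[:,:,::-1])
a=cv2.imread('pics/top2.png')[230:300,425:495];b=cv2.imread('pics/side2.png')[230:390,250:410]
cv2.imwrite('pics/c3.png',cv2.hconcat([cv2.resize(a,(400,400),interpolation=2),cv2.resize(b,(400,400))]))"
```

```text
t13.40 [0.447  0.2918 0.2027] psi -165.92 F [-0.5 -0.2  0.5] M [ 0.03 -0.02  0.01] open 60.2 q [-0.    0.54 -0.91  2.04  0.57  0.84  0.58]
shift [ -1.6   0.8 168.7] turn -0.25
```

View pics/c3.png

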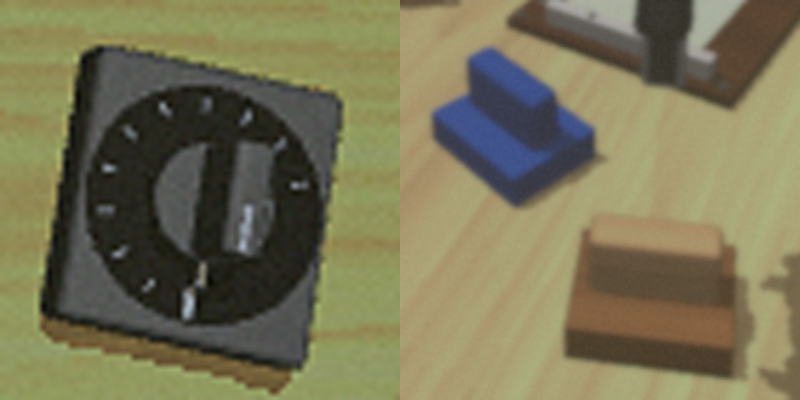

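The knob pointer now meets the longest tick, crop (200,275) against (189,300), allowing for parallax. The hand is above the wooden block. Descending to grasp.

Request:
play_rows:
  series:
    - [[-1.5,1,30],0,60]
    - [[0,0,35],0,60]
    - [[0,0,35],0,60]
    - [[0,0,30],0,60]
    - [[0,0,22],0,60]
    - [[0,0,12],0,60]
    - [[0,0,4],0,60]
    - [[0,0,0],0,60]
    - [[0,0,0],0,60]

```text
time_s: 14.62
position: [0.449, 0.2939, 0.036]
orientation: [0.001, -0.123, 0.992, 0.0]
wrist_force: [0.5, -0.2, 0.1]
opening: 0.699
```

```bash
python3 -c "
from h import *
st();need(.4484,.2930,.034,.25+np.pi)
for c in('top','side'):cv2.imwrite('pics/%s3.png'%c,grab_frame(c)[:,:,::-1])
a=cv2.imread('pics/top3.png')[220:320,120:220];b=cv2.imread('pics/side3.png')[230:390,250:410]
cv2.imwrite('pics/c4.png',cv2.hconcat([cv2.resize(a,(400,400),interpolation=2),cv2.resize(b,(400,400))]))"
```

```text
t14.62 [0.449  0.2939 0.036 ] psi -165.84 F [ 0.5 -0.2  0.1] M [ 0.04 -0.02  0.  ] open 59.7 q [-0.2   0.75 -0.64  2.13  0.9   0.55  0.3 ]
shift [ 0.8 -0.7  2. ] turn -0.16
```

View pics/c4.png

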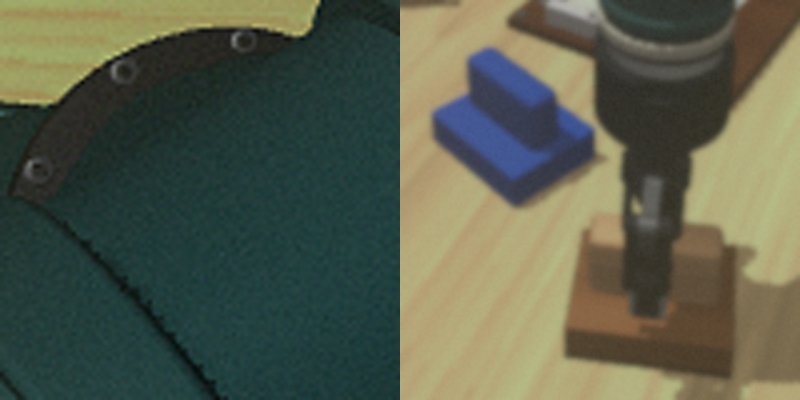

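The fingers straddle the handle in the side view, at crop (650,280). Closing.

Request:
play_rows:
  series:
    - [[0,0,0],0,10]
    - [[0,0,0],0,10]
    - [[0,0,0],0,10]
    - [[0,0,0],0,10]
    - [[0,0,0],0,10]
    - [[0,0,0],0,10]
    - [[0,0,0],0,10]
  squeeze: 90

```text
time_s: 15.6
position: [0.4487, 0.2934, 0.0357]
orientation: [0.0, -0.124, 0.992, -0.0]
wrist_force: [-0.6, -0.6, 5.3]
opening: 0.295
```

```bash
python3 -c "
from h import *
st()"
```

```text
t15.60 [0.4487 0.2934 0.0357] psi -165.81 F [-0.6 -0.6  5.3] M [-0.27  0.08  0.05] open 25.2 q [-0.2   0.75 -0.64  2.13  0.9   0.55  0.3 ]
```

Request:
play_rows:
  series:
    - [[0,0,-10],0,10]
    - [[0,0,-20],0,10]
    - [[0,0,-25],0,10]
    - [[0,0,-25],0,10]
    - [[0,0,-20],0,10]
    - [[0,0,0],5.7,10]
    - [[0,0,0],5.7,10]
    - [[0,0,0],5.7,10]
    - [[0,0,0],5.8,10]
    - [[0,0,0],0,10]

```text
time_s: 16.85
position: [0.4481, 0.2933, 0.1353]
orientation: [-0.0, 0.075, 0.997, -0.0]
wrist_force: [-0.0, 0.5, -3.0]
opening: 0.296
```

```bash
python3 -c "
from h import *
st();need(.5743,-.0222,.06,-.153+np.pi)"
```

```text
t16.85 [0.4481 0.2933 0.1353] psi 171.36 F [-0.   0.5 -3. ] M [0.06 0.02 0.04] open 25.2 q [-0.15  0.59 -0.71  2.09  0.61  0.68  0.15]
shift [-172.2 -292.9   75.3] turn 0.13
```

Request:
play_rows:
  series:
    - [[-17,-29,0],0,10]
    - [[-17,-29,0],0,10]
    - [[-17,-29,0],0,10]
    - [[-17,-29,0],0,10]
    - [[-17,-29,0],0,10]
    - [[-17,-29,0],0,10]
    - [[-17,-29,0],0,10]
    - [[-17,-29,0],0,10]
    - [[-17,-29,0],0,10]
    - [[-17,-29,0],0,10]
    - [[0,0,0],0,10]
    - [[0,0,0],0,10]

```text
time_s: 18.35
position: [0.572, -0.0182, 0.1352]
orientation: [-0.0, 0.075, 0.997, 0.001]
wrist_force: [0.3, 0.2, -2.6]
opening: 0.293
```

```bash
python3 -c "
from h import *
st();need(.5743,-.0222,.0477,-.153+np.pi)
for c in('top','side'):cv2.imwrite('pics/%s4.png'%c,grab_frame(c)[:,:,::-1])
a=cv2.imread('pics/top4.png')[140:300,240:400];b=cv2.imread('pics/side4.png')[110:310,250:450]
cv2.imwrite('pics/c5.png',cv2.hconcat([cv2.resize(a,(400,400),interpolation=2),cv2.resize(b,(400,400))]))"
```

```text
t18.35 [ 0.572  -0.0182  0.1352] psi 171.34 F [ 0.3  0.2 -2.6] M [ 0.05  0.09 -0.01] open 25.0 q [ 0.47  0.63 -0.73  2.01  0.62  0.74  0.77]
shift [-2.9 -3.6 87.5] turn 0.11
```

View pics/c5.png

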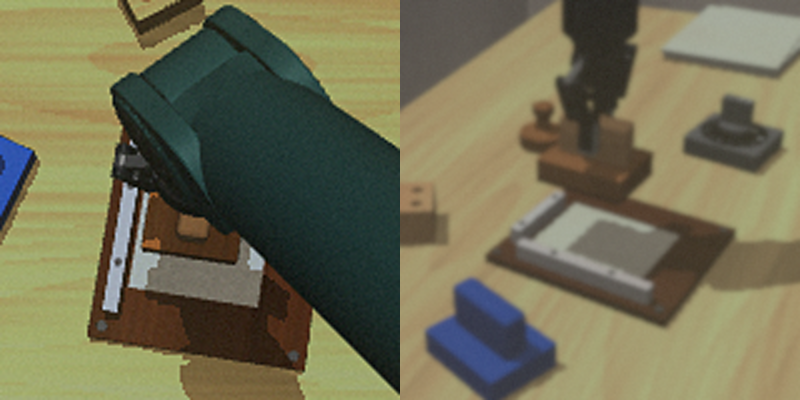

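Request:
play_rows:
  series:
    - [[0,-4,15],0,10]
    - [[0,0,20],0,10]
    - [[0,0,20],0,10]
    - [[0,0,15],0,10]
    - [[0,0,8],0,10]
    - [[0,0,5],0,10]
    - [[0,0,0],0,10]
    - [[0,0,0],0,10]

```text
time_s: 19.45
position: [0.5724, -0.0228, 0.0528]
orientation: [0.001, 0.076, 0.997, 0.0]
wrist_force: [-0.3, -0.3, -2.0]
opening: 0.294
```

```bash
python3 -c "
from h import *
st()"
```

```text
t19.45 [ 0.5724 -0.0228  0.0528] psi 171.28 F [-0.3 -0.3 -2. ] M [ 0.01  0.04 -0.01] open 25.1 q [ 0.39  0.74 -0.61  2.05  0.76  0.59  0.66]
```

Request:
play_rows:
  series:
    - [[0,0,2],0,10]
    - [[0,0,2],0,10]
    - [[0,0,1],0,10]
    - [[0,0,1],0,10]
    - [[0,0,0],0,10]
    - [[0,0,0],0,10]

```text
time_s: 20.2
position: [0.5719, -0.023, 0.0477]
orientation: [0.0, 0.076, 0.997, -0.001]
wrist_force: [-3.4, -0.5, 10.0]
opening: 0.294
```

```bash
python3 -c "
from h import *
st()"
```

```text
t20.20 [ 0.5719 -0.023   0.0477] psi 171.28 F [-3.4 -0.5 10. ] M [-0.13  0.59 -0.01] open 25.1 q [ 0.38  0.74 -0.6   2.05  0.77  0.59  0.65]
```

The block is on the board with about 10 N down. Now I'll slide it towards the long fence (tool +y).

Request:
play_rows:
  series:
    - [[0,3,0],0,10]
    - [[0,3,0],0,10]
    - [[0,3,0],0,10]
    - [[0,2,0],0,10]
    - [[0,2,0],0,10]
    - [[0,0,0],0,10]
    - [[0,0,0],0,10]

```text
time_s: 21.08
position: [0.5753, -0.0121, 0.0478]
orientation: [0.001, 0.077, 0.997, -0.002]
wrist_force: [-1.4, -4.3, 8.8]
opening: 0.289
```

```bash
python3 -c "
from h import *
st()"
```

```text
t21.07 [ 0.5753 -0.0121  0.0478] psi 171.20 F [-1.4 -4.3  8.8] M [-0.59  0.24  0.06] open 24.7 q [ 0.36  0.75 -0.6   2.04  0.77  0.59  0.63]
```

Request:
play_rows:
  series:
    - [[0,1.5,0],0,10]
    - [[0,1.5,0],0,10]
    - [[0,1,0],0,10]
    - [[0,0,0],0,10]
    - [[0,0,0],0,10]

```text
time_s: 21.7
position: [0.576, -0.0083, 0.0478]
orientation: [0.001, 0.077, 0.997, -0.002]
wrist_force: [-0.5, -3.1, 9.2]
opening: 0.291
```

```bash
python3 -c "
from h import *
st()"
```

```text
t21.70 [ 0.576  -0.0083  0.0478] psi 171.20 F [-0.5 -3.1  9.2] M [-0.67  0.26  0.05] open 24.9 q [ 0.35  0.75 -0.6   2.04  0.77  0.59  0.63]
```

Request:
play_rows:
  series:
    - [[0,2,0],0,10]
    - [[0,1.5,0],0,10]
    - [[0,1,0],0,10]
    - [[0,1,0],0,10]
    - [[0,1,0],0,10]
    - [[0,0,0],0,10]
    - [[0,0,0],0,10]

```text
time_s: 22.58
position: [0.5767, -0.0036, 0.0479]
orientation: [0.001, 0.077, 0.997, -0.003]
wrist_force: [-1.1, -6.6, 10.7]
opening: 0.288
```

```bash
python3 -c "
from h import *
st()"
```

```text
t22.57 [ 0.5767 -0.0036  0.0479] psi 171.14 F [-1.1 -6.6 10.7] M [-1.22  0.34  0.06] open 24.6 q [ 0.34  0.75 -0.6   2.04  0.77  0.59  0.62]
```

Long-fence contact is beginning. Sliding towards the short fence (tool −x).

Request:
play_rows:
  series:
    - [[-3,0,0],0,10]
    - [[-3,0,0],0,10]
    - [[-3,0,0],0,10]
    - [[-2,0,0],0,10]
    - [[-1,0,0],0,10]
    - [[-1,0,0],0,10]
    - [[0,0,0],0,10]
    - [[0,0,0],0,10]

```text
time_s: 23.58
position: [0.5825, -0.0046, 0.0481]
orientation: [-0.005, 0.076, 0.997, -0.005]
wrist_force: [-14.9, -5.0, 25.1]
opening: 0.294
```

```bash
cat >> h.py <<'E'
def loc():
    s=sensors.sense();a=-.153;R=np.array([[np.cos(a),-np.sin(a)],[np.sin(a),np.cos(a)]])
    print("local mm",np.round(R.T@(s["position"][:2]-[.5522,-.034])*1e3,1),"Fboard",np.round(R.T@s["wrist_force"][:2],1),"Mboard",np.round(R.T@s["ft_torque"][:2],2));
E
python3 -c "
from h import *
st();loc()"
```

```text
t23.57 [ 0.5825 -0.0046  0.0481] psi 171.24 F [-14.9  -5.   25.1] M [-0.74  2.47  0.09] open 25.1 q [ 0.35  0.76 -0.61  2.02  0.76  0.62  0.64]
local mm [25.4 33.7] Fboard [-13.9  -7.2] Mboard [-1.11  2.32]
```

```bash
python3 -c "
from h import *
for c in('top','side'):cv2.imwrite('pics/%s5.png'%c,grab_frame(c)[:,:,::-1])
a=cv2.imread('pics/top5.png')[150:290,250:390];b=cv2.imread('pics/side5.png')[160:280,280:430]
cv2.imwrite('pics/c6.png',cv2.hconcat([cv2.resize(a,(400,400),interpolation=2),cv2.resize(b,(400,320))[:,:].copy() if 0 else cv2.resize(b,(400,400),interpolation=2)]))
for c in ('top','side'):
    r=mask('block_center',c,(.59,-.005,.05))
    if r: print(c,r[0],r[2],r[1].sum())
    m=r[1].astype(float)
    b=[x+[0,0,.012] for x in blk]
    print(fit({c:m},b,(.585,-.005,-.153)))
"
```

```text
top 18.991195906318126 0.62 570
(array([ 0.58047008, -0.00238126, -0.12761821]), np.float64(0.6455837565927273))
side 8.83977858489163 0.77 1121
(array([ 0.58452754, -0.013604  , -0.4893972 ]), np.float64(0.39037758169721826))
```

View pics/c6.png

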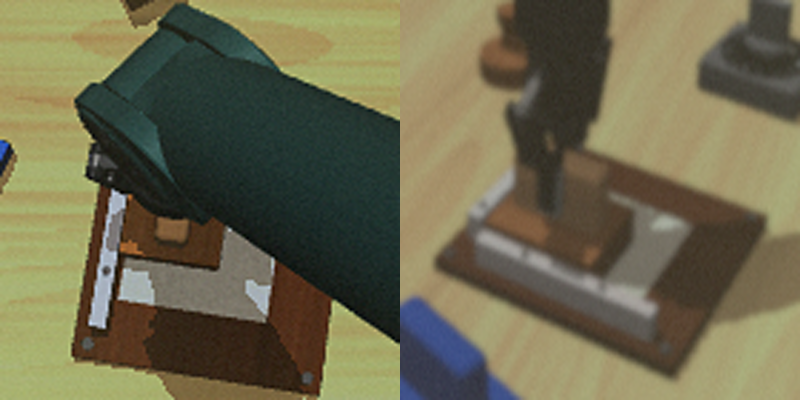

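```bash
cat > ov.py <<'E'
from h import *
import sys
def ov(n,cx,cy,a=-.153):
    R=np.array([[np.cos(a),-np.sin(a)],[np.sin(a),np.cos(a)]])
    out=[]
    for c,(r0,r1,c0,c1) in dict(top=(150,290,250,390),side=(170,270,290,420)).items():
        im=cv2.imread(f"pics/{c}{n}.png")[r0:r1,c0:c1];im=cv2.resize(im,(400,400) if c=="top" else (400,400),interpolation=2)
        sx=400/(c1-c0);sy=400/(r1-r0)
        def dr(P,col,off):
            q=proj(c,np.c_[(P[:,:2]+off)@R.T+[.5522,-.034],P[:,2]]);q=((q-[c0,r0]+.5)*[sx,sy]-.5)*8
            q=np.round(q).astype(np.int32)
            for i in range(8):
                for j in range(i):
                    if (np.abs(P[i]-P[j])>1e-6).sum()==1: cv2.line(im,tuple(map(int,q[i])),tuple(map(int,q[j])),col,1,cv2.LINE_AA,3)
        for b in blk: dr(b+[0,0,.012],(255,255,0),np.array([cx,cy])/1e3)
        dr(box(.014,.1,.012,.032),(0,0,255),np.array([.092,.0]) if 0 else np.array([.092,.015]))
        dr(box(.16,.014,.012,.032),(0,0,255),np.array([-.005+.0,.082]))
        dr(box(.22,.2,0,.012),(0,255,0),np.array([0,0]))
        out.append(im)
    cv2.imwrite(f"pics/ov{n}_{cx:.0f}_{cy:.0f}.png",cv2.hconcat(out))
if __name__=="__main__": ov(sys.argv[1],float(sys.argv[2]),float(sys.argv[3]))
E
python3 ov.py 5 35 35; python3 ov.py 5 25 34
```

```text
(no output)
```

View pics/ov5_35_35.png

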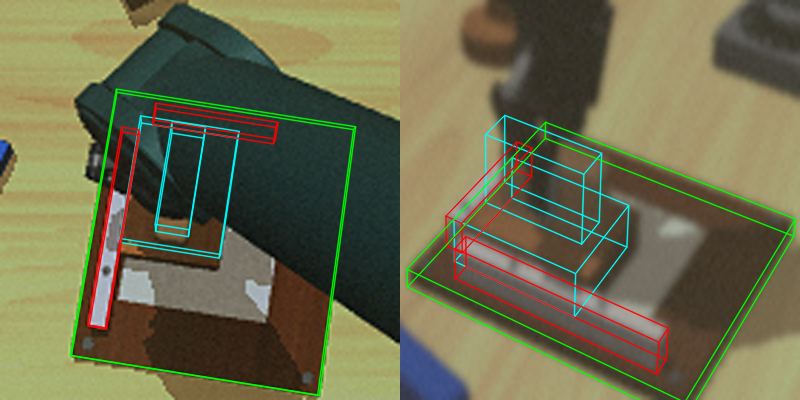

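View pics/ov5_25_34.png

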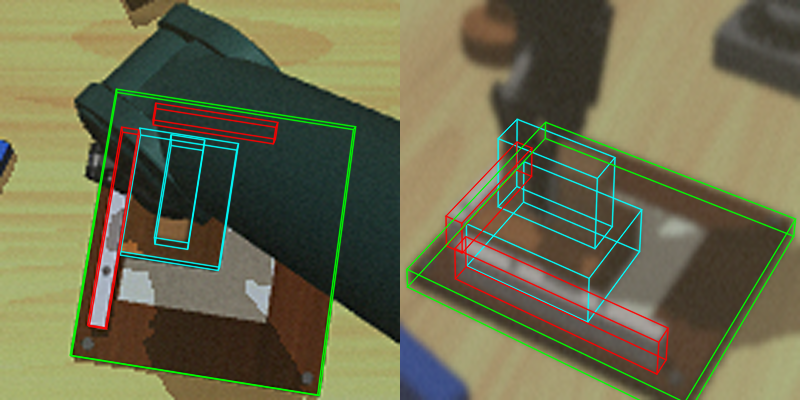

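The overlay puts the block near board (25,34): against the long fence but about 10 mm short of the short fence, with the vertical load risen to 25 N, so friction is holding it. I'll relieve the downforce and continue.

Request:
play_rows:
  series:
    - [[0,0,-1],0,10]
    - [[0,0,-0.5],0,10]
    - [[0,0,0],0,10]
    - [[0,0,0],0,10]

```text
time_s: 24.28
position: [0.5843, -0.0047, 0.0481]
orientation: [-0.004, 0.077, 0.997, -0.004]
wrist_force: [-8.1, -5.8, 10.4]
opening: 0.292
```

```bash
python3 -c "
from h import *
st();loc()"
```

```text
t24.27 [ 0.5843 -0.0047  0.0481] psi 171.19 F [-8.1 -5.8 10.4] M [-0.79  1.45 -0.05] open 24.9 q [ 0.35  0.76 -0.61  2.01  0.76  0.62  0.64]
local mm [27.3 33.8] Fboard [-7.1 -6.9] Mboard [-1.    1.31]
```

Request:
play_rows:
  series:
    - [[-1.5,0,-0.3],0,10]
    - [[-1.5,0,-0.2],0,10]
    - [[-1,0,-0.2],0,10]
    - [[-1,0,0],0,10]
    - [[0,0,0],0,10]
    - [[0,0,0],0,10]

```text
time_s: 25.02
position: [0.5899, -0.0056, 0.0482]
orientation: [-0.003, 0.077, 0.997, -0.003]
wrist_force: [-4.7, -4.8, 4.8]
opening: 0.299
```

```bash
python3 -c "
from h import *
st();loc()"
```

```text
t25.02 [ 0.5899 -0.0056  0.0482] psi 171.19 F [-4.7 -4.8  4.8] M [-0.79  1.05 -0.03] open 25.5 q [ 0.35  0.76 -0.61  2.    0.75  0.62  0.65]
local mm [32.9 33.9] Fboard [-3.9 -5.5] Mboard [-0.94  0.91]
```

Sliding freely now. 2 mm to go by my estimate.

Request:
play_rows:
  series:
    - [[-1,0,0],0,10]
    - [[-1,0,0],0,10]
    - [[-1,0,0],0,10]
    - [[0,0,0],0,10]
    - [[0,0,0],0,10]

```text
time_s: 25.65
position: [0.5927, -0.0059, 0.0482]
orientation: [-0.003, 0.077, 0.997, -0.003]
wrist_force: [-5.9, -5.0, 5.3]
opening: 0.294
```

```bash
python3 -c "
from h import *
st();loc()"
```

```text
t25.65 [ 0.5927 -0.0059  0.0482] psi 171.18 F [-5.9 -5.   5.3] M [-0.82  1.13 -0.  ] open 25.1 q [ 0.35  0.76 -0.61  2.    0.75  0.63  0.65]
local mm [35.7 33.9] Fboard [-5.1 -5.8] Mboard [-0.99  0.99]
```

Request:
play_rows:
  series:
    - [[-1,0,0],0,10]
    - [[-1,0,0],0,10]
    - [[-1,0,0],0,10]
    - [[0,0,0],0,10]
    - [[0,0,0],0,10]

```text
time_s: 26.28
position: [0.5928, -0.006, 0.0483]
orientation: [-0.006, 0.077, 0.997, -0.004]
wrist_force: [-11.2, -3.8, 10.9]
opening: 0.297
```

```bash
python3 -c "
from h import *
st();loc()"
```

```text
t26.27 [ 0.5928 -0.006   0.0483] psi 171.18 F [-11.2  -3.8  10.9] M [-0.57  2.12 -0.09] open 25.3 q [ 0.35  0.77 -0.61  1.99  0.75  0.64  0.66]
local mm [35.9 33.9] Fboard [-10.5  -5.4] Mboard [-0.89  2.01]
```

The short fence is met: x stalls while the force rises. Now more push in y, with a slight unload in z.

Request:
play_rows:
  series:
    - [[0,1,-0.4],0,10]
    - [[0,1,-0.3],0,10]
    - [[-0.5,1,0],0,10]
    - [[0,0,0],0,10]
    - [[0,0,0],0,10]

```text
time_s: 26.9
position: [0.5928, -0.0058, 0.0485]
orientation: [-0.007, 0.077, 0.997, -0.006]
wrist_force: [-12.1, -7.1, 10.4]
opening: 0.298
```

```bash
python3 -c "
from h import *
st();loc()"
```

```text
t26.90 [ 0.5928 -0.0058  0.0485] psi 171.12 F [-12.1  -7.1  10.4] M [-1.29  2.24 -0.03] open 25.5 q [ 0.35  0.77 -0.61  1.99  0.75  0.64  0.65]
local mm [35.9 34. ] Fboard [-10.9  -8.8] Mboard [-1.61  2.01]
```

```bash
cat >> h.py <<'E'
def tilt():
    from scipy.spatial.transform import Rotation as Ro
    w,x,y,z=sensors.sense()["orientation"];zt=Ro.from_quat([x,y,z,w]).apply([0,0,1]);a=-.153
    print("tip of tool leans, deg, board x,y:",np.round(np.degrees([zt[0]*np.cos(a)+zt[1]*np.sin(a),-zt[0]*np.sin(a)+zt[1]*np.cos(a)]),2))
E
python3 -c "
from h import *
tilt()"
```

```text
tip of tool leans, deg, board x,y: [-0.72 -0.75]
```

Request:
play_rows:
  series:
    - [[0,0,0.8],0,10]
    - [[0,0,0.8],0,10]
    - [[0,0,0.6],0,10]
    - [[0,0,0],0,10]
    - [[0,0,0],0,10]

```text
time_s: 27.52
position: [0.5928, -0.0058, 0.0484]
orientation: [-0.006, 0.077, 0.997, -0.007]
wrist_force: [-16.6, -9.9, 25.5]
opening: 0.29
```

```bash
python3 -c "
from h import *
st();loc();tilt()
for c in('top','side'):cv2.imwrite('pics/%s6.png'%c,grab_frame(c)[:,:,::-1])
"; python3 ov.py 6 35 35
```

```text
t27.52 [ 0.5928 -0.0058  0.0484] psi 171.11 F [-16.6  -9.9  25.5] M [-1.33  2.93  0.01] open 24.8 q [ 0.35  0.77 -0.61  1.99  0.75  0.64  0.65]
local mm [35.8 34. ] Fboard [-14.9 -12.3] Mboard [-1.76  2.69]
tip of tool leans, deg, board x,y: [-0.67 -0.84]
```

View pics/ov6_35_35.png

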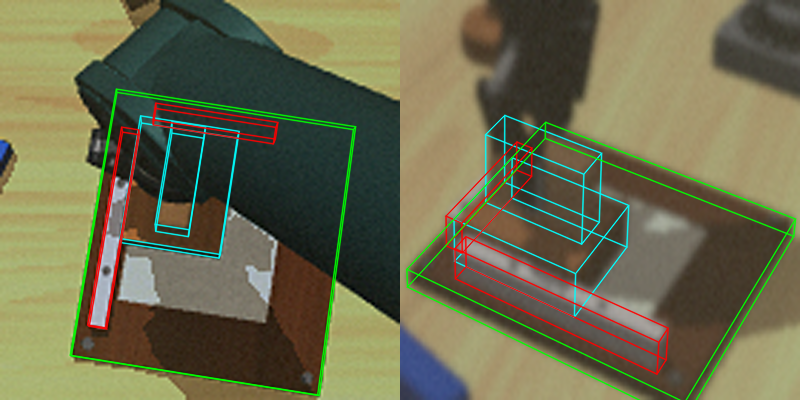

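The top view matches the seated model closely at (35,35). The tool leans about 0.8°, so I'll trade a little side push for flatness and watch z.

Request:
play_rows:
  series:
    - [[1,-0.7,0.4],0,10]
    - [[1,-0.7,0.4],0,10]
    - [[0,0,0],0,10]
    - [[0,0,0],0,10]

```text
time_s: 28.12
position: [0.5926, -0.0059, 0.0481]
orientation: [-0.004, 0.077, 0.997, -0.006]
wrist_force: [-13.9, -7.1, 25.9]
opening: 0.294
```

```bash
python3 -c "
from h import *
st();loc();tilt()
"
```

```text
t28.12 [ 0.5926 -0.0059  0.0481] psi 171.13 F [-13.9  -7.1  25.9] M [-1.19  2.4  -0.03] open 25.1 q [ 0.35  0.76 -0.61  1.99  0.75  0.63  0.65]
local mm [35.7 34. ] Fboard [-12.7  -9.1] Mboard [-1.54  2.19]
tip of tool leans, deg, board x,y: [-0.46 -0.69]
```

Request:
play_rows:
  series:
    - [[0,0.4,-0.6],0,10]
    - [[0,0,0],0,10]
    - [[0,0,0],0,10]
    - [[0,0,0],0,10]
    - [[0,0,0],0,10]
    - [[0,0,0],0,10]
    - [[0,0,0],0,10]
    - [[0,0,0],0,10]

```text
time_s: 29.12
position: [0.5927, -0.0059, 0.0482]
orientation: [-0.005, 0.077, 0.997, -0.006]
wrist_force: [-12.6, -7.9, 21.4]
opening: 0.293
```

```bash
python3 -c "
from h import *
st();loc();tilt()
for c in('top','side'):cv2.imwrite('pics/%s7.png'%c,grab_frame(c)[:,:,::-1])
a=cv2.imread('pics/top7.png');cv2.imwrite('pics/k7.png',cv2.hconcat([cv2.resize(a[230:300,425:495],(400,400)),cv2.resize(cv2.imread('pics/side7.png')[160:260,290:410],(400,400),interpolation=2)]))
for t in('ink_jar','round_stamp','tool_rest'):print(t,[(np.round(d['at'],3).tolist(),round(d['p'],2)) for d in models.look_for(t,'top')+models.look_for(t,'side')])
st()
"; python3 ov.py 7 35 35
```

```text
t29.12 [ 0.5927 -0.0059  0.0482] psi 171.13 F [-12.6  -7.9  21.4] M [-1.22  2.25 -0.1 ] open 25.0 q [ 0.35  0.76 -0.61  1.99  0.75  0.63  0.65]
local mm [35.7 34. ] Fboard [-11.2  -9.7] Mboard [-1.55  2.04]
tip of tool leans, deg, board x,y: [-0.48 -0.7 ]
ink_jar [([0.733, 0.249, 0.075], 0.72), ([0.733, 0.272, 0.054], 0.98), ([0.574, 0.013, 0.042], 0.48)]
round_stamp [([0.729, -0.249, 0.024], 0.56), ([0.742, -0.231, 0.02], 0.75)]
tool_rest [([0.788, 0.024, 0.043], 0.74), ([0.787, 0.045, 0.038], 0.88)]
t29.52 [ 0.5927 -0.0058  0.0482] psi 171.13 F [-12.7  -7.7  21.3] M [-1.26  2.18 -0.01] open 25.4 q [ 0.35  0.76 -0.61  1.99  0.75  0.63  0.65]
```

View pics/ov7_35_35.png

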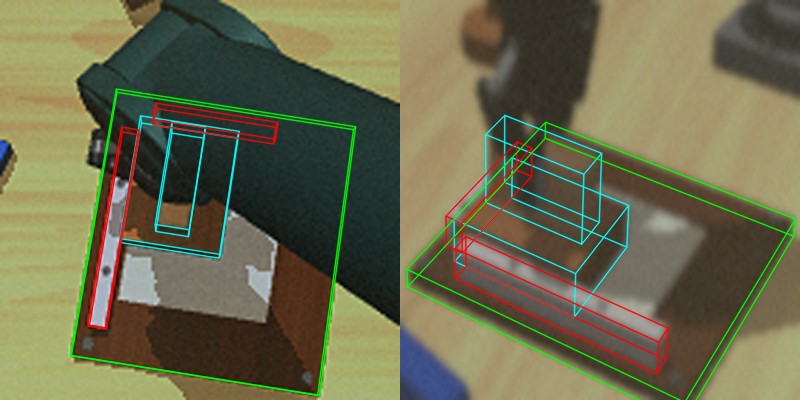

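View pics/k7.png

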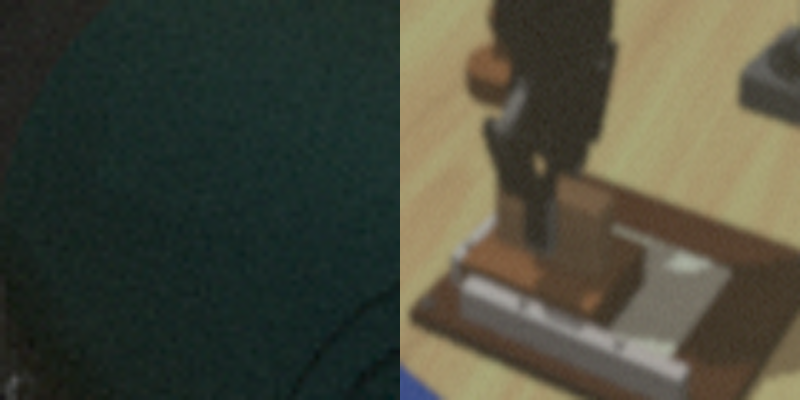

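```bash
python3 -c "
import cv2
cv2.imwrite('pics/k8.png',cv2.resize(cv2.imread('pics/side7.png')[100:260,290:490],(750,600),interpolation=2))"
```

```text
(no output)
```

View pics/k8.png

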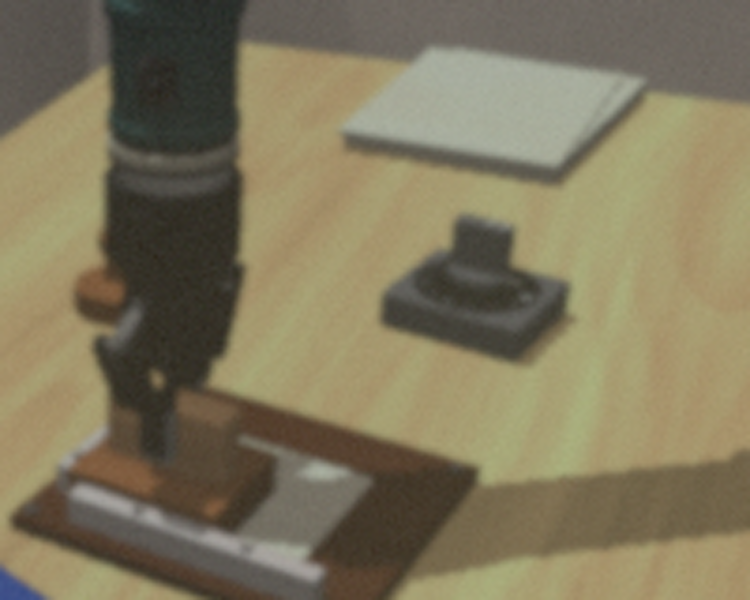

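The block sits in the corner against both fences, at crop (175,460). The knob bar lies along the counter at (485,245), untouched. Handing in.

```bash
python3 -c "
from h import *
st();print(bot.close_job())"
```

```text
t29.52 [ 0.5927 -0.0058  0.0482] psi 171.13 F [-12.7  -7.7  21.3] M [-1.26  2.18 -0.01] open 25.4 q [ 0.35  0.76 -0.61  1.99  0.75  0.63  0.65]
the job is handed in; nothing more can be done
None
```

Both parts are done, and I handed the job in at 29.5 s with the gripper still holding and pressing the block.

- **Knob:** I turned it anticlockwise by about 69° to the hard stop. The moment rose to −2 N·m there, and the pointer then sat at the longest tick in the picture.
- **Block:** I chose the natural-wood block, not the blue one, and slid it into the corner. At hand-in it was pressing about 11 N towards the short fence, 10 N towards the long fence and 21 N down. Position stalled in both directions as the force rose, and the overlay of the seated model matched the top picture.
- **Jam on the way:** The block stuck on friction about 10 mm short of the short fence. It went on once I eased the downforce.
- **Bystanders:** The ink jar, stamp and tool rest were found where they started to within a few mm. One side-view reading of the stamp differed by about 15 mm with the arm partly in front of it; the top view did not show any shift.
- **Less certain:** The tool still leaned 0.5° to 0.7° under the push. I could not confirm whether the block itself was tilted by a few tenths of a degree.

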